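Hold in the tripped cut-out of the panel saw's starter

TASK

One of the three thermal cut-outs in the panel saw's starter box has tripped: deep in its guard hole its button stands a few millimetres proud and gives when pushed, while the two latched ones are solid. Take the long slim screwdriver out of the rack, feel down the guard holes with it for the button that gives, press that button fully home and keep holding it in with the screwdriver: finish while still gripping and pressing, so that the saw can be restarted. Do not press the start or stop button, and leave the other tools in the rack, the tape measure and the sanding block where they are.

Things in the scene. Friction and masses are not known exactly. Their poses are not given: they have to be found in the camera images.
- driver: the long slim screwdriver, upright in one of the rack's four holes (any of them), about 70 g. Black handle 22 mm dia x 85 mm, below it a straight round shaft 6 mm dia x 100 mm with a blunt flat end. Origin: on its axis at the handle's lower end, which rests on the rack's top; +z up along the handle, shaft to -z. The other three tools have thicker, flat or much shorter shafts.
- driver_tip (a point): blunt end of the slim screwdriver's shaft, on its axis 100 mm below the handle's lower end
- rack: plywood tool rack fixed on the bench (left or right of the starter box): a strip 60 x 280 x 18 mm on two end cheeks, its top 110 mm above the bench, open below. Four 12 mm through holes in a row along its y axis at y = +97.5, +32.5, -32.5, -97.5 mm, one tool in each; none rises more than 85 mm above the strip. Origin: centre of its footprint on the bench.
- starter: the saw's motor starter: grey steel box fixed to the bench, 206 (x) x 246 (y) x 100 mm high, cover up. Origin: centre of its footprint on the bench. On the cover three identical black guard collars in a row along y (x = -45 mm; y = +55, 0, -55 mm); at x = +45 mm start button, isolator switch (27 mm high) and stop button. A conduit leaves its +x side.
- hole_a (a point): centre of the mouth (upper rim) of the guard collar at the starter's y = +55 mm, 105 mm above the bench. All three collars: straight vertical bore 14 mm dia and 17 mm long, outer dia 24 mm, rim 5 mm above the cover. Right below each bore lies the flat 12 mm dia top of a thermal cut-out's push-to-reset button.
- hole_b (a point): the same for the middle guard collar (starter's y = 0). Exactly one of the three cut-outs, not known which, has tripped: its button top stands 25 mm below the rim and gives when pushed, 6 mm straight down to its stop. The two latched buttons lie 31 mm below the rim and do not give.
- hole_c (a point): the same for the guard collar at the starter's y = -55 mm
- reset_button (a joint): how far the tripped cut-out's button is pushed in, m: 0 standing out (at the start), 0.006 fully home on its stop. It is sprung: begins to move at 2 N, fully home takes 5 N, and it comes back when let go. Which hole it lies under is not told; it is found by feel.
- start_button (a joint): travel of the start button on the cover, 24 mm dia, white, towards the starter's +x, +y corner (x = 45, y = 65 mm); 0 untouched, 0.005 pressed
- stop_button (a joint): travel of the stop button on the cover, 34 mm dia, red, towards the starter's +x, -y corner (x = 45, y = -65 mm); 0 untouched, 0.005 pressed
- stout_driver: stout screwdriver in the rack: black handle 33 mm dia x 78 mm, shaft 9 mm dia x 60 mm, too thick and too short for this work. Stays in the rack. Origin: on its axis at the handle's lower end, on the rack's top.
- chisel: bench chisel in the rack: turned pale-wood handle 26 mm dia x 80 mm with steel end rings, flat blade 9 mm wide x 95 mm. Stays in the rack. Origin: on its axis at the handle's lower end, on the rack's top.
- awl: awl in the rack: dark pear-shaped wooden handle up to 34 mm dia x 56 mm, spike 5 mm dia x 50 mm. Stays in the rack. Origin: on its axis at the handle's lower end, on the rack's top.
- tape_measure: black tape measure standing on the bench between rack and starter box, 75 x 40 x 62 mm high. Bystander. Origin: centre of its underside.
- sanding_block: cork sanding block, 112 x 64 x 38 mm high, lying on the bench. Bystander. Origin: centre of its underside.
There are look-alikes about, which are no part of the job. Leave any orange or turquoise look-alike of the driver alone.

How it is judged:
By the outcome, as a careful person would: the job done as asked, in the order asked, and still so for the second after the job is handed in, while the arm keeps its last pose, push and grip.
It also fails if it takes over 67 s, if anything falls off the work surface, if the arm or the gripper's body presses on something with over 40 N, if the wrist force passes 120 N, or if a joint passes its speed limit or range.

ROBOT

A 6-joint arm with a two-finger parallel gripper is mounted at the origin on the work surface. World frame = base frame: x ahead of the robot, y to its left, z up, the work surface at z = 0. Lengths are in m, angles in rad, forces in N, time in s.
With the tool pointing down it reaches from about 0.4 to 0.825 m from the base axis. Payload 7 kg.
Tool frame: the origin (TCP) lies midway between the tips of the shut fingers; the grasp point (between the pads) lies 19 mm behind it; z points along the fingers, y is the line along which they close (so a half turn about z gives the same grasp; the last joint's range is limited). The gripper opens to 88 mm and grips with 3 to 60 N. Pads are 19 mm wide; open, the fingers measure 130 mm over their backs; the gripper's body (78 mm by 193 mm) begins 47 mm behind the grasp point.
Start: joints at [-0.843, 0.359, 0.012, 0, -1.224, -0.288], TCP at [0.287, -0.611, 0.196] pointing down, gripper open.
Joint ranges: [-3.07, 3.07], [-1.43, 2.12], [-1.02, 1.25], [-3.03, 1.67], [-3.05, -0], [-3.03, 3.03]. Speed limits (rad/s): [2.39, 2.39, 3.01, 3.14, 3.14, 3.14].

INTERFACE

Orientations are given as a unit quaternion [x, y, z, w].
In Python, from plant import sensors, vision, job gives the robot as it stands.
- The arm moves only by the shell command python3 -m pendant 'ROWS' [FORCE]. ROWS is JSON, a list of rows, each an object of numbers: "rx", "ry", "rz": the turn, a rotation vector about the world's x, y, z normalised to -1 to 1, where 1 is 360 degrees; "tx", "ty", "tz": the shift along the world's x, y, z normalised to -1 to 1, where 1 is 0.3 m; "gripper": the opening, from -1 (shut) to 1 (fully open). In form: [{"rx": .., "ry": .., "rz": .., "tx": .., "ty": .., "tz": .., "gripper": ..}, ...]. A call has 1 to 12 rows; each row shifts and turns the commanded pose from where the row before left it; what a row does not reach is not made up. A row lasts 1/8 s, in which the tool goes at most 62.5 mm and 10.7 degrees, less where a joint would pass 70% of its speed; a pose out of reach is approached as far as the arm can. A call with a number of a shift or a turn outside -1 to 1 is refused whole. A call with a gripper value outside its range is refused whole. The fingers move at their own pace and stop on an object; FORCE is the grip in N (left out, the last holds). Time passes only in rows, so rows that do not move let the fingers close. It gives the time, the measured TCP pose, the force, the opening and the grip force at its end, in the units of the state.
- sensors.sense(): the state, without advancing time (a new reading comes with each control period).
- vision.snapshot(name): name is "side" or "top"; returns a dict with "image" (420x560x3 uint8, red, green, blue), "range_z" (420x560 float32, m along the optical axis (not along the pixel's ray), 0 where there is no reading), "fx", "fy", "cx", "cy" (pixels), "D" ([k1, k2, p1, p2, k3] as OpenCV has them; the pictures are not rectified), "origin" and "attitude" of the camera in the world. Camera axes: x right, y down, z forward; pixel columns grow to the right and rows downward; lengths in m; the calibration is good to about 2 mm. A picture is of the moment at which its call begins.
- job.sign_off(): hands the job in; it is judged then, once.
The state is a dict: "time": time; "joints": joint angles; "joint_velocities": joint speeds; "joint_torque": joint torques, N m; "tcp_pos": TCP position; "tcp_rot": TCP orientation; "wrist_force": force on the tool from outside, world axes, zero at the start; "wrist_torque": the same for the moment, N m; "grip_width": finger opening in m; "finger_force": force on a finger pad.
Only numpy, scipy, OpenCV 4.12 (cv2) and the standard library are available. Lean on these libraries where they do the work, as an engineer would, in place of code of your own. Each camera call takes 0.05 s, during which the arm holds its last target. There are 200 camera calls.

## Working session

There is one attempt and no reset: what is moved stays moved. The work goes in short steps, Python scripts to look and compute and a shell command to move; the robot and the scene stay as the last step left them, time stands still between calls to the robot, and variables do not carry over. Pictures are saved under pics/ and viewed, at most 10 in all, crops included, and the job is handed in when it is done.

```bash
mkdir -p pics; ls
cat > h.py <<'E'
import numpy as np,cv2
from plant import sensors,vision,job
from scipy.spatial.transform import Rotation as R
def snap(n,f=None):
    s=vision.snapshot(n)
    if f: cv2.imwrite('pics/'+f,s['image'][:,:,::-1])
    return s
def att(s):
    a=np.array(s['attitude'],float)
    return R.from_quat(a).as_matrix() if a.size==4 else a.reshape(3,3)
def ray(s,u,v):
    K=np.array([[s['fx'],0,s['cx']],[0,s['fy'],s['cy']],[0,0,1]],float)
    p=cv2.undistortPoints(np.array([[[u,v]]],float),K,np.array(s['D'],float))[0,0]
    return np.array(s['origin']),att(s)@np.array([p[0],p[1],1])
def onz(s,u,v,z):
    o,d=ray(s,u,v); return o+d*(z-o[2])/d[2]
def dep(s,u,v):
    o,d=ray(s,u,v); return o+d*float(s['range_z'][int(round(v)),int(round(u))])
E
python3 - <<'E'
from h import *
for n in('top','side'):
    s=snap(n,n+'0.png'); print(n,s['origin'],s['attitude'],s['fx'])
print(sensors.sense())
E
```

```text
pics
top [ 3.53981445e-01 -9.53906986e-04  1.15448782e+00] [ 0.734056   -0.67088542  0.07147273 -0.07724108] 508.0155704950278
side [0.10394377 0.70996783 1.01172404] [-0.25437505  0.89542157 -0.35078961  0.10227507] 435.05445744020966
{'time': 0.1, 'joints': array([-8.42886021e-01,  3.59336453e-01,  1.11463732e-02, -2.97884391e-04,
       -1.22408624e+00, -2.88103857e-01]), 'joint_velocities': array([-1.40064531e-03, -1.53686382e-03,  3.02821453e-03, -4.88709481e-05,
        1.46394504e-03, -1.29451546e-04]), 'joint_torque': array([-3.85595748e-03, -5.84161484e+01,  2.93750399e+01,  7.01546386e+00,
        1.02156086e-02, -6.72681563e-05]), 'tcp_pos': array([ 0.28715763, -0.61034272,  0.19510283]), 'tcp_rot': array([-2.18085623e-01,  9.75929349e-01,  7.14668499e-04, -2.37604953e-04]), 'wrist_force': array([ 0.90106031, -0.08431161, -0.22982564]), 'wrist_torque': array([ 0.00701098, -0.04424134,  0.01180111]), 'finger_force': 0.0, 'grip_width': 0.08751171472977669}
```

View pics/top0.png

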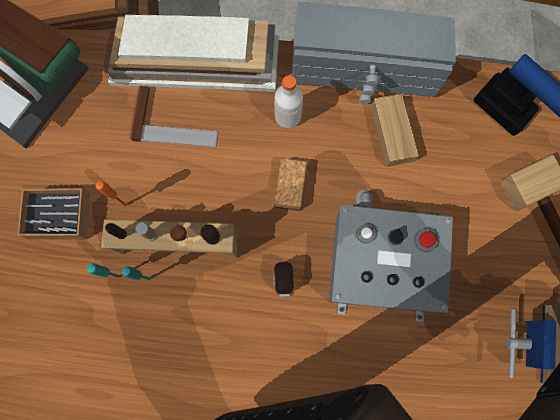

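View pics/side0.png

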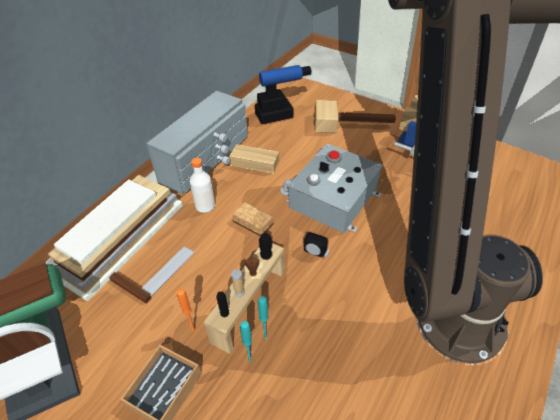

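The top view shows the rack at the left, with black tools at (115,230) and (210,234). The left one looks slimmer and taller in the side view (223,303). The collars are at about (367,277), (393,280) and (418,282), and teal and orange look-alikes stand next to the rack. Next I'll measure these.

Run:
```python
from h import *
s=snap('top'); t=snap('side')
im=s['image']
a=im[205:325,330:460]; b=im[170:290,80:250]; c=t['image'][220:370,180:300]
z=lambda x,k:cv2.resize(x,None,fx=k,fy=k,interpolation=cv2.INTER_CUBIC)
A=z(b,3);B=z(a,3);C=z(c,3)
W=np.zeros((600,800,3),np.uint8)
W[:360*240//360*1,:][:0]
A=z(b,2.4);B=z(a,2.4);C=z(c,2.9)
W[:A.shape[0],:A.shape[1]]=A; W[300:300+B.shape[0],:B.shape[1]]=B; W[:C.shape[0],430:430+C.shape[1]]=C
cv2.imwrite('pics/crop.png',W[:,:,::-1])
def comps(s,m,roi,mn):
    M=np.zeros(m.shape,np.uint8);x0,y0,x1,y1=roi;M[y0:y1,x0:x1]=m[y0:y1,x0:x1]
    n,l,st,ce=cv2.connectedComponentsWithStats(M)
    for i in range(1,n):
        if st[i,4]>=mn:
            ys,xs=np.where(l==i)
            P=np.array([dep(s,x,y) for x,y in zip(xs,ys) if s['range_z'][y,x]>0])
            print(st[i],ce[i].round(1),'zmax',np.percentile(P[:,2],95).round(3),'P',np.median(P,0).round(4), 'min',P.min(0).round(3),'max',P.max(0).round(3))
dk=(im.max(2)<60)
print('tools');comps(s,dk,(90,200,250,260),15)
print('collars');comps(s,dk,(340,260,445,300),15)
hsv=cv2.cvtColor(im,cv2.COLOR_RGB2HSV)
print('teal');comps(s,(hsv[...,0]>75)&(hsv[...,0]<100)&(hsv[...,1]>120),(60,170,260,300),10)
print('orange');comps(s,(hsv[...,0]<12)&(hsv[...,1]>200)&(hsv[...,2]>140),(60,170,260,300),10)
# rack top points from depth
ys,xs=np.mgrid[200:265,90:250]
P=np.array([dep(s,x,y) for x,y in zip(xs.ravel(),ys.ravel())])
k=abs(P[:,2]-.11)<.006
r=cv2.minAreaRect(P[k,:2].astype(np.float32)*1000);print('rack',r)
ys,xs=np.mgrid[190:325,320:465]
P=np.array([dep(s,x,y) for x,y in zip(xs.ravel(),ys.ravel())])
k=abs(P[:,2]-.10)<.006
print('box',cv2.minAreaRect(P[k,:2].astype(np.float32)*1000))
```

```text
tools
[106 223  21  16 200] [115.8 230.7] zmax 0.194 P [0.4974 0.3408 0.1688] min [0.489 0.336 0.108] max [0.509 0.354 0.196]
[201 225  19  19 272] [210.  233.9] zmax 0.188 P [0.5075 0.1485 0.1802] min [0.494 0.138 0.107] max [0.536 0.179 0.19 ]
[177 226   9  15  39] [182.7 234.7] zmax 0.16 P [0.503  0.206  0.1537] min [0.492 0.202 0.115] max [0.521 0.218 0.163]
collars
[361 272  12  11  70] [366.7 276.6] zmax 0.106 P [ 0.4584 -0.1755  0.1027] min [ 0.447 -0.185  0.071] max [ 0.468 -0.163  0.108]
[387 274  12  11  80] [392.6 279. ] zmax 0.107 P [ 0.4584 -0.2304  0.1027] min [ 0.447 -0.241  0.067] max [ 0.469 -0.217  0.108]
[413 276  12  12  85] [418.6 281.4] zmax 0.106 P [ 0.4576 -0.2866  0.1021] min [ 0.446 -0.297  0.068] max [ 0.469 -0.272  0.107]
teal
[ 88 264  32  13 209] [ 99.4 270.5] zmax 0.183 P [0.4158 0.3688 0.1596] min [0.406 0.364 0.009] max [0.425 0.382 0.188]
[122 267  28  13 171] [132.2 273. ] zmax 0.183 P [0.4176 0.2985 0.1698] min [0.408 0.293 0.004] max [0.428 0.313 0.187]
orange
rack ((505.2035827636719, 251.38760375976562), (60.740028381347656, 280.4359130859375), 3.223195791244507)
box ((503.9216613769531, -230.17759704589844), (248.1277313232422, 210.51963806152344), 88.81378173828125)
```

View pics/crop.png

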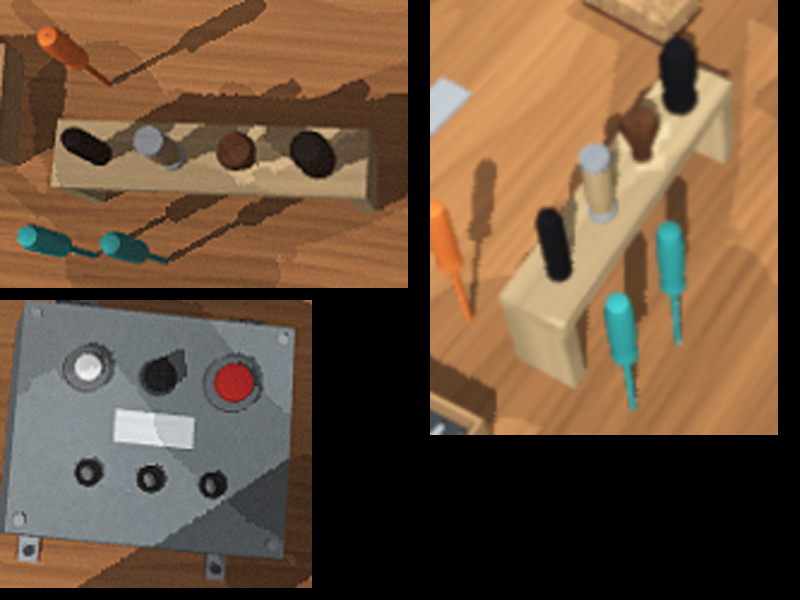

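The slim driver is the leftmost tool, at rack y = +97.5. Next I'll refine its axis and the collar centres.

Run:
```python
from h import *
s=snap('top'); t=snap('side')
for n,s,roi in(('top',s,(100,215,130,245)),('side',t,(212,285,240,322))):
    m=s['image'].max(2)<60
    P=np.array([dep(s,x,y) for y in range(roi[1],roi[3]) for x in range(roi[0],roi[2]) if m[y,x] and s['range_z'][y,x]>0])
    for lo,hi in((.115,.135),(.135,.155),(.155,.175),(.175,.19),(.190,.2)):
        k=(P[:,2]>lo)&(P[:,2]<hi)&(abs(P[:,0]-.5)<.03)&(abs(P[:,1]-.345)<.03)
        if k.sum()>3:
            q=P[k,:2]; d=np.median(q,0)-np.array(s['origin'])[:2]; d/=np.linalg.norm(d); e=np.array([-d[1],d[0]])
            print(n,lo,k.sum(),'med',np.median(q,0).round(4),'lat',np.ptp(q@e).round(4),'axis est',(np.median(q,0)+d*.0075).round(4) if hi<.195 else '')
    ys,xs=np.where(m[roi[1]:roi[3],roi[0]:roi[2]])
s=snap('top');im=s['image']
g=im[255:300,340:445].max(2)
for thr in(50,60,70):
    n,l,st,ce=cv2.connectedComponentsWithStats((g<thr).astype(np.uint8))
    for i in range(1,n):
        if 40<st[i,4]<250:
            c=cv2.findContours((l==i).astype(np.uint8),0,1)[0][0]; (u,v),r=cv2.minEnclosingCircle(c)
            bx=st[i]
            print(thr,onz(s,340+bx[0]+(bx[2]-1)/2,255+bx[1]+(bx[3]-1)/2,.104).round(4),bx, onz(s,340+u,255+v,.104).round(4))
# box top corners
hsv=cv2.cvtColor(im,cv2.COLOR_RGB2HSV)
ys,xs=np.mgrid[195:325,325:460]
P=np.array([dep(s,x,y) for x,y in zip(xs.ravel(),ys.ravel())])
k=abs(P[:,2]-.10)<.004
H=np.zeros((400,400),np.uint8)
q=P[k,:2]; yaw=[]
for lo,hi,f in((-.32,-.14,np.max),(-.32,-.14,np.min)):
    B=np.arange(lo,hi,.01); e=[f(q[(q[:,1]>=b)&(q[:,1]<b+.01),0]) for b in B]; print('x edge',np.polyfit(B+.005+.23,e,1).round(4))
for f in(np.max,np.min):
    B=np.arange(.42,.58,.01); e=[f(q[(q[:,0]>=b)&(q[:,0]<b+.01),1]) for b in B]; print('y edge',np.polyfit(B+.005-.504,e,1).round(4))
```

```text
top 0.115 31 med [0.4967 0.3394] lat 0.0205 axis est [0.4996 0.3463]
top 0.135 35 med [0.4957 0.339 ] lat 0.0186 axis est [0.4986 0.3459]
top 0.155 33 med [0.4968 0.3391] lat 0.0191 axis est [0.4997 0.346 ]
top 0.175 45 med [0.4969 0.341 ] lat 0.0188 axis est [0.4997 0.3479]
top 0.19 44 med [0.5    0.3468] lat 0.015 axis est 
side 0.115 34 med [0.4931 0.3515] lat 0.0177 axis est [0.4986 0.3465]
side 0.135 36 med [0.4919 0.353 ] lat 0.0186 axis est [0.4975 0.3479]
side 0.155 42 med [0.492  0.3531] lat 0.0187 axis est [0.4976 0.348 ]
side 0.175 38 med [0.493 0.353] lat 0.0185 axis est [0.4985 0.3479]
side 0.19 41 med [0.4975 0.3487] lat 0.0163 axis est 
50 [ 0.4583 -0.1735  0.104 ] [21 17 12 10 64] [ 0.4574 -0.1736  0.104 ]
50 [ 0.4575 -0.2283  0.104 ] [47 19 12 11 71] [ 0.4575 -0.2283  0.104 ]
50 [ 0.4555 -0.2827  0.104 ] [73 22 11 11 72] [ 0.4567 -0.2837  0.104 ]
60 [ 0.4572 -0.1736  0.104 ] [21 17 12 11 70] [ 0.4583 -0.1733  0.104 ]
60 [ 0.4575 -0.2283  0.104 ] [47 19 12 11 82] [ 0.4575 -0.2281  0.104 ]
60 [ 0.4567 -0.2837  0.104 ] [73 21 12 12 85] [ 0.4572 -0.2835  0.104 ]
70 [ 0.4583 -0.1735  0.104 ] [21 16 12 12 80] [ 0.4583 -0.174   0.104 ]
70 [ 0.4575 -0.2283  0.104 ] [47 19 12 11 88] [ 0.4578 -0.2279  0.104 ]
70 [ 0.4567 -0.2837  0.104 ] [73 21 12 12 93] [ 0.457  -0.2833  0.104 ]
x edge [0.0221 0.6052]
x edge [0.0208 0.3996]
y edge [-0.0176 -0.1068]
y edge [-0.0207 -0.3525]
```

```bash
python3 -m pendant '[{"tz":0.183,"gripper":0},{"tz":0.183,"gripper":0},{"tz":0.183,"gripper":0},{"tx":0.088,"ty":0.18,"rz":0.0236,"gripper":0},{"tx":0.088,"ty":0.18,"rz":0.0236,"gripper":0},{"tx":0.088,"ty":0.18,"rz":0.0236,"gripper":0},{"tx":0.088,"ty":0.18,"rz":0.0236,"gripper":0},{"tx":0.088,"ty":0.18,"rz":0.0236,"gripper":0},{"tx":0.088,"ty":0.18,"rz":0.0236,"gripper":0},{"tx":0.088,"ty":0.18,"rz":0.0236,"gripper":0},{"tx":0.088,"ty":0.18,"rz":0.0236,"gripper":0},{"ty":0.18,"gripper":0}]'
python3 -m pendant '[{"ty":0.18,"gripper":0},{"ty":0.18,"gripper":0},{"ty":0.18,"gripper":0},{"ty":0.18,"gripper":0},{"ty":0.18,"gripper":0},{"ty":0.18,"gripper":0},{"ty":0.18,"gripper":0},{"ty":0.17,"gripper":0},{"ty":0.1,"gripper":0},{"gripper":0},{"gripper":0}]'
```

```text
validation failed for argument at $[0]...
validation failed for argument at $[0]...
```

```bash
python3 -m pendant '[{"rx":0,"ry":0,"rz":0,"tx":0,"ty":0,"tz":0.183,"gripper":0},{"rx":0,"ry":0,"rz":0,"tx":0,"ty":0,"tz":0.183,"gripper":0},{"rx":0,"ry":0,"rz":0,"tx":0,"ty":0,"tz":0.183,"gripper":0}]'
```

```text
time: 0.72
tcp_pos: [0.2872, -0.6105, 0.3625]
tcp_rot: [-0.218, 0.976, -0.0, 0.0]
wrist_force: [0.9, -0.2, -0.3]
grip_width: 0.0632
finger_force: 0.0
```

```bash
python3 -m pendant '[{"rx":0,"ry":0,"rz":0.0236,"tx":0.088,"ty":0.18,"tz":0,"gripper":0},{"rx":0,"ry":0,"rz":0.0236,"tx":0.088,"ty":0.18,"tz":0,"gripper":0},{"rx":0,"ry":0,"rz":0.0236,"tx":0.088,"ty":0.18,"tz":0,"gripper":0},{"rx":0,"ry":0,"rz":0.0236,"tx":0.088,"ty":0.18,"tz":0,"gripper":0},{"rx":0,"ry":0,"rz":0.0236,"tx":0.088,"ty":0.18,"tz":0,"gripper":0},{"rx":0,"ry":0,"rz":0.0236,"tx":0.088,"ty":0.18,"tz":0,"gripper":0},{"rx":0,"ry":0,"rz":0.0236,"tx":0.088,"ty":0.18,"tz":0,"gripper":0},{"rx":0,"ry":0,"rz":0.0236,"tx":0.088,"ty":0.18,"tz":0,"gripper":0},{"rx":0,"ry":0,"rz":0,"tx":0,"ty":0.18,"tz":0,"gripper":0},{"rx":0,"ry":0,"rz":0,"tx":0,"ty":0.18,"tz":0,"gripper":0},{"rx":0,"ry":0,"rz":0,"tx":0,"ty":0.18,"tz":0,"gripper":0},{"rx":0,"ry":0,"rz":0,"tx":0,"ty":0.18,"tz":0,"gripper":0}]'
python3 -m pendant '[{"rx":0,"ry":0,"rz":0,"tx":0,"ty":0.18,"tz":0,"gripper":0},{"rx":0,"ry":0,"rz":0,"tx":0,"ty":0.18,"tz":0,"gripper":0},{"rx":0,"ry":0,"rz":0,"tx":0,"ty":0.18,"tz":0,"gripper":0},{"rx":0,"ry":0,"rz":0,"tx":0,"ty":0.18,"tz":0,"gripper":0},{"rx":0,"ry":0,"rz":0,"tx":0,"ty":0.17,"tz":0,"gripper":0},{"rx":0,"ry":0,"rz":0,"tx":0,"ty":0.1,"tz":0,"gripper":0},{"rx":0,"ry":0,"rz":0,"tx":0,"ty":0.04,"tz":0,"gripper":0},{"rx":0,"ry":0,"rz":0,"tx":0,"ty":0,"tz":0,"gripper":0},{"rx":0,"ry":0,"rz":0,"tx":0,"ty":0,"tz":0,"gripper":0}]'
```

```text
time: 2.22
tcp_pos: [0.4982, 0.039, 0.361]
tcp_rot: [0.726, -0.687, 0.0, -0.0]
wrist_force: [0.3, 0.4, -0.4]
grip_width: 0.0439
finger_force: 0.0
time: 3.35
tcp_pos: [0.4988, 0.3451, 0.3611]
tcp_rot: [0.726, -0.688, 0.0, -0.0]
wrist_force: [0.4, -1.2, 0.3]
grip_width: 0.044
finger_force: 0.0
```

```bash
python3 -m pendant '[{"rx":0,"ry":0,"rz":0,"tx":0,"ty":0.006,"tz":-0.12,"gripper":0},{"rx":0,"ry":0,"rz":0,"tx":0,"ty":0,"tz":-0.15,"gripper":0},{"rx":0,"ry":0,"rz":0,"tx":0,"ty":0,"tz":-0.15,"gripper":0},{"rx":0,"ry":0,"rz":0,"tx":0,"ty":0,"tz":-0.15,"gripper":0},{"rx":0,"ry":0,"rz":0,"tx":0,"ty":0,"tz":-0.12,"gripper":0},{"rx":0,"ry":0,"rz":0,"tx":0,"ty":0,"tz":-0.06,"gripper":0},{"rx":0,"ry":0,"rz":0,"tx":0,"ty":0,"tz":0,"gripper":0},{"rx":0,"ry":0,"rz":0,"tx":0,"ty":0,"tz":0,"gripper":0}]'
python3 - <<'E'
from h import *
snap('side','g.png')
E
```

```text
time: 4.35
tcp_pos: [0.4993, 0.3479, 0.1372]
tcp_rot: [0.726, -0.687, 0.0, -0.001]
wrist_force: [0.6, 0.8, 0.8]
grip_width: 0.0439
finger_force: 0.0
```

View pics/g.png

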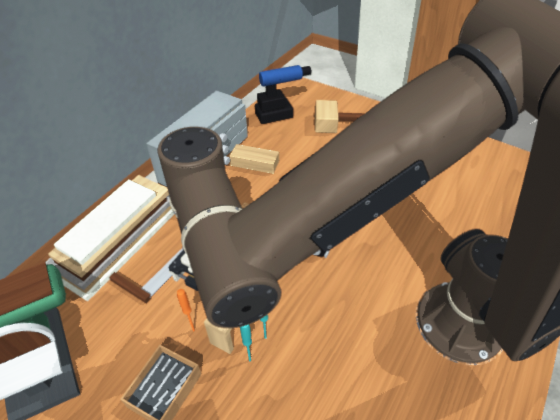

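The wrist hides the grasp around (220,300), but nothing is being touched and the look-alikes at (245,330) and (185,300) still stand. I'll close the fingers and then lift.

```bash
python3 -m pendant '[{"rx":0,"ry":0,"rz":0,"tx":0,"ty":0,"tz":0,"gripper":-1},{"rx":0,"ry":0,"rz":0,"tx":0,"ty":0,"tz":0,"gripper":-1},{"rx":0,"ry":0,"rz":0,"tx":0,"ty":0,"tz":0,"gripper":-1},{"rx":0,"ry":0,"rz":0,"tx":0,"ty":0,"tz":0,"gripper":-1},{"rx":0,"ry":0,"rz":0,"tx":0,"ty":0,"tz":0,"gripper":-1}]' 40
```

```text
time: 5.03
tcp_pos: [0.4987, 0.3482, 0.136]
tcp_rot: [0.726, -0.687, 0.0, -0.0]
wrist_force: [0.1, -0.7, 3.9]
grip_width: 0.0211
finger_force: 40.0
```

```bash
python3 -m pendant '[{"rx":0,"ry":0,"rz":0,"tx":0,"ty":0,"tz":0.04,"gripper":-1},{"rx":0,"ry":0,"rz":0,"tx":0,"ty":0,"tz":0.08,"gripper":-1},{"rx":0,"ry":0,"rz":0,"tx":0,"ty":0,"tz":0.12,"gripper":-1},{"rx":0,"ry":0,"rz":0,"tx":0,"ty":0,"tz":0.12,"gripper":-1},{"rx":0,"ry":0,"rz":0,"tx":0,"ty":0,"tz":0.12,"gripper":-1},{"rx":0,"ry":0,"rz":0,"tx":0,"ty":0,"tz":0.12,"gripper":-1},{"rx":0,"ry":0,"rz":0,"tx":0,"ty":0,"tz":0.07,"gripper":-1},{"rx":0,"ry":0,"rz":0,"tx":0,"ty":0,"tz":0.03,"gripper":-1},{"rx":0,"ry":0,"rz":0,"tx":0,"ty":0,"tz":0,"gripper":-1}]'
python3 - <<'E'
from h import *
snap('side','l.png')
E
```

```text
time: 6.15
tcp_pos: [0.4985, 0.3481, 0.3457]
tcp_rot: [0.726, -0.687, -0.0, -0.0]
wrist_force: [-0.6, 0.9, -2.4]
grip_width: 0.0213
finger_force: 40.0
```

View pics/l.png

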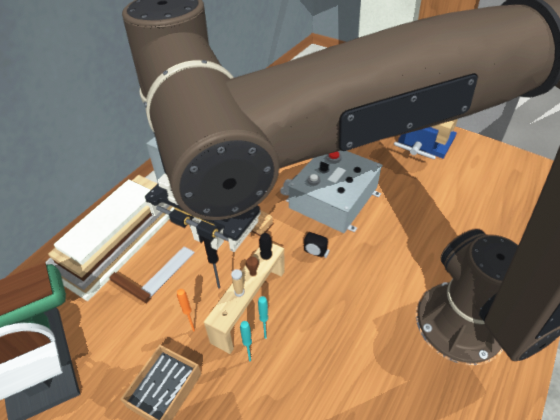

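The driver is out with its tip at about (219,288), and the other tools haven't moved. Next I'll carry it over to hole a.

```bash
python3 -m pendant '[{"rx":0,"ry":0,"rz":0,"tx":0,"ty":-0.08,"tz":0,"gripper":-1},{"rx":0,"ry":0,"rz":0,"tx":-0.013,"ty":-0.15,"tz":0,"gripper":-1},{"rx":0,"ry":0,"rz":0,"tx":-0.02,"ty":-0.17,"tz":0,"gripper":-1},{"rx":0,"ry":0,"rz":0,"tx":-0.02,"ty":-0.17,"tz":0,"gripper":-1},{"rx":0,"ry":0,"rz":0,"tx":-0.02,"ty":-0.17,"tz":0,"gripper":-1},{"rx":0,"ry":0,"rz":0,"tx":-0.02,"ty":-0.17,"tz":0,"gripper":-1},{"rx":0,"ry":0,"rz":0,"tx":-0.02,"ty":-0.17,"tz":0,"gripper":-1},{"rx":0,"ry":0,"rz":0,"tx":-0.02,"ty":-0.17,"tz":0,"gripper":-1},{"rx":0,"ry":0,"rz":0,"tx":0,"ty":-0.17,"tz":0,"gripper":-1},{"rx":0,"ry":0,"rz":0,"tx":0,"ty":-0.17,"tz":0,"gripper":-1},{"rx":0,"ry":0,"rz":0,"tx":0,"ty":-0.11,"tz":-0.05,"gripper":-1},{"rx":0,"ry":0,"rz":0,"tx":0,"ty":-0.04,"tz":-0.1,"gripper":-1}]'
python3 -m pendant '[{"rx":0,"ry":0,"rz":0,"tx":0,"ty":0,"tz":-0.1,"gripper":-1},{"rx":0,"ry":0,"rz":0,"tx":0,"ty":0,"tz":0,"gripper":-1},{"rx":0,"ry":0,"rz":0,"tx":0,"ty":0,"tz":0,"gripper":-1}]'
python3 - <<'E'
from h import *
im=snap('side')['image'][120:270,270:420]; jm=snap('top')['image'][200:330,320:460]
W=np.zeros((600,800,3),np.uint8); W[:400,:400]=cv2.resize(im,(400,400),interpolation=2); W[:371,400:]=cv2.resize(jm,(400,371),interpolation=2)
cv2.imwrite('pics/a.png',W[:400,:,::-1])
E
```

```text
time: 7.7
tcp_pos: [0.4579, -0.1763, 0.3002]
tcp_rot: [0.726, -0.688, 0.0, -0.0]
wrist_force: [0.3, 0.2, -1.1]
grip_width: 0.0209
finger_force: 40.0
time: 8.07
tcp_pos: [0.4588, -0.1743, 0.2717]
tcp_rot: [0.726, -0.687, 0.001, -0.0]
wrist_force: [0.6, -0.5, 0.1]
grip_width: 0.0211
finger_force: 40.0
```

View pics/a.png

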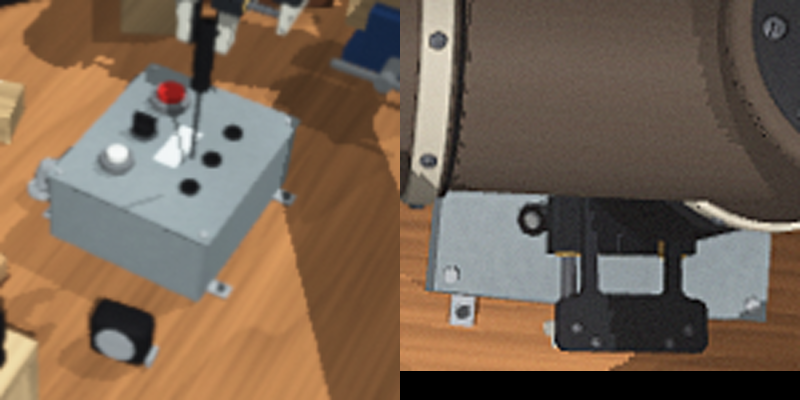

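The shaft tip is at crop (193,157), above hole a at (190,187). I'll cast rays to get the tip-to-hole offset in the side camera.

Run:
```python
from h import *
t=snap('side'); st=sensors.sense()['tcp_pos']; print(st)
g=t['image'].max(2)
f=lambda c:(270+(c[0]+.5)*.375-.5,120+(c[1]+.5)*.375-.5)
print('tip',onz(t,*f((194,157)),st[2]-.126).round(4))
n,l,S,ce=cv2.connectedComponentsWithStats((g<60).astype(np.uint8))
for i in range(1,n):
    x,y=ce[i]
    if 335<x<365 and 160<y<200 and S[i,4]<150: print('collar',S[i],onz(t,x,y,.104).round(4))
for v in range(160,182):
    r=g[v,334:352]; print(v,r)
```

```text
[ 0.45924753 -0.1739063   0.27194791]
tip [ 0.4586 -0.1789  0.1459]
collar [354 167   6   5  23] [ 0.4564 -0.2841  0.104 ]
collar [346 177   7   5  26] [ 0.4569 -0.2302  0.104 ]
collar [338 188   6   5  25] [ 0.4582 -0.1745  0.104 ]
160 [ 80  81  79  77  83 104 127 153 134  91  93 145 170 171 170 170 171 170]
161 [ 68  68  68  72  94 126 155 165 127  82 103 152 171 172 172 172 172 172]
162 [ 67  68  78  99 119 148 168 168 127  85 119 158 170 170 170 172 171 172]
163 [ 84  84 130 161 165 168 172 168 122  82 122 158 169 170 169 170 170 170]
164 [134 110 145 170 172 172 172 167 121  82 136 166 169 169 170 169 170 171]
165 [143 116 144 169 172 173 171 152 105  83 139 166 169 169 170 170 170 171]
166 [165 139 147 171 180 180 173 150 104  91 141 166 168 169 169 169 169 172]
167 [167 143 151 202 228 221 195 161 109  94 142 166 169 170 169 170 170 169]
168 [167 143 146 222 243 244 242 211 127 107 150 170 170 170 170 170 169 168]
169 [171 160 169 229 245 246 244 206 112 128 181 186 173 168 168 169 169 168]
170 [191 195 189 226 244 246 245 205 118 178 231 221 184 169 168 168 169 169]
171 [231 241 223 201 234 246 244 200 108 180 219 199 173 169 168 168 168 168]
172 [241 244 229 226 243 246 243 196 111 186 201 176 171 169 169 167 167 168]
173 [246 245 227 195 233 245 234 168 111 149 169 170 169 169 168 167 168 168]
174 [246 245 227 190 230 244 232 164 102 141 167 169 169 169 167 167 168 169]
175 [246 245 231 197 230 244 231 161 100 142 167 170 169 166 165 165 166 168]
176 [246 246 242 224 230 242 212 124 106 147 169 172 166 144 128 129 145 159]
177 [246 245 230 193 221 229 174  97 116 155 168 163 130  78  51  48  55  77]
178 [246 245 231 189 172 171 140  99 124 158 166 131  72  34  25  25  23  36]
179 [246 246 243 218 151 149 156 141 154 168 166 119  51  27  23  24  22  23]
180 [245 245 242 208 138 152 172 172 172 173 168 128  64  30  25  25  23  27]
181 [243 242 230 179 155 171 175 174 173 172 170 143  92  49  35  33  36  47]
```

Run:
```python
from h import *
t=snap('side'); p=sensors.sense()['tcp_pos']
print('tip',[onz(t,341.2,v,p[2]-.126).round(4) for v in(178,178.7)])
K=np.array([[t['fx'],0,t['cx']],[0,t['fy'],t['cy']],[0,0,1]],float);A=att(t)
for dx,dy in((0,0),(.003,0),(0,-.003)):
  for dz in(.126,.1,.07,.05):
    q=np.array([p[0]+dx,p[1]+dy,p[2]-dz]); print(dx,dy,dz,cv2.projectPoints(q[None],cv2.Rodrigues(A.T)[0],-A.T@np.array(t['origin']),K,np.array(t['D'],float))[0].ravel().round(1))
g=255-t['image'].max(2).astype(float)
for v in(163,165,174,176): 
    r=g[v,339:346]-85; r=np.clip(r,0,None); print(v,(r*np.arange(339,346)).sum()/r.sum())
```

```text
tip [array([ 0.4629, -0.1793,  0.1457]), array([ 0.4615, -0.1766,  0.1457])]
0 0 0.126 [341.5 179.5]
0 0 0.1 [342.3 172.9]
0 0 0.07 [343.2 165. ]
0 0 0.05 [343.9 159.6]
0.003 0 0.126 [340.6 179.2]
0.003 0 0.1 [341.4 172.5]
0.003 0 0.07 [342.3 164.7]
0.003 0 0.05 [342.9 159.2]
0 -0.003 0.126 [341.9 178.9]
0 -0.003 0.1 [342.7 172.3]
0 -0.003 0.07 [343.7 164.4]
0 -0.003 0.05 [344.4 159. ]
163 343.07
165 342.70388349514565
174 342.26605504587155
176 341.8333333333333
```

The tip is within about 1 mm of hole a, so I'll lower it into the bore.

```bash
python3 -m pendant '[{"rx":0,"ry":0,"rz":0,"tx":-0.002,"ty":0.002,"tz":-0.05,"gripper":-1},{"rx":0,"ry":0,"rz":0,"tx":0,"ty":0,"tz":-0.05,"gripper":-1},{"rx":0,"ry":0,"rz":0,"tx":0,"ty":0,"tz":-0.03,"gripper":-1},{"rx":0,"ry":0,"rz":0,"tx":0,"ty":0,"tz":-0.02,"gripper":-1},{"rx":0,"ry":0,"rz":0,"tx":0,"ty":0,"tz":-0.02,"gripper":-1},{"rx":0,"ry":0,"rz":0,"tx":0,"ty":0,"tz":-0.017,"gripper":-1},{"rx":0,"ry":0,"rz":0,"tx":0,"ty":0,"tz":0,"gripper":-1},{"rx":0,"ry":0,"rz":0,"tx":0,"ty":0,"tz":0,"gripper":-1}]'
python3 -m pendant '[{"rx":0,"ry":0,"rz":0,"tx":0,"ty":0,"tz":-0.01,"gripper":-1},{"rx":0,"ry":0,"rz":0,"tx":0,"ty":0,"tz":-0.01,"gripper":-1},{"rx":0,"ry":0,"rz":0,"tx":0,"ty":0,"tz":-0.01,"gripper":-1},{"rx":0,"ry":0,"rz":0,"tx":0,"ty":0,"tz":0,"gripper":-1},{"rx":0,"ry":0,"rz":0,"tx":0,"ty":0,"tz":0,"gripper":-1}]'
```

```text
time: 9.28
tcp_pos: [0.4582, -0.1734, 0.2148]
tcp_rot: [0.726, -0.687, 0.0, -0.0]
wrist_force: [-0.6, -1.3, -1.0]
grip_width: 0.0212
finger_force: 40.0
time: 9.9
tcp_pos: [0.4581, -0.1734, 0.2058]
tcp_rot: [0.726, -0.687, 0.0, -0.0]
wrist_force: [-0.8, 0.9, 0.9]
grip_width: 0.0209
finger_force: 40.0
```

```bash
for i in 1; do python3 -m pendant '[{"rx":0,"ry":0,"rz":0,"tx":0,"ty":0,"tz":-0.01,"gripper":-1},{"rx":0,"ry":0,"rz":0,"tx":0,"ty":0,"tz":0,"gripper":-1},{"rx":0,"ry":0,"rz":0,"tx":0,"ty":0,"tz":0,"gripper":-1},{"rx":0,"ry":0,"rz":0,"tx":0,"ty":0,"tz":0,"gripper":-1}]' | egrep 'tcp_pos|wrist'
python3 -m pendant '[{"rx":0,"ry":0,"rz":0,"tx":0,"ty":0,"tz":-0.005,"gripper":-1},{"rx":0,"ry":0,"rz":0,"tx":0,"ty":0,"tz":0,"gripper":-1},{"rx":0,"ry":0,"rz":0,"tx":0,"ty":0,"tz":0,"gripper":-1},{"rx":0,"ry":0,"rz":0,"tx":0,"ty":0,"tz":0,"gripper":-1}]' | egrep 'tcp_pos|wrist'
python3 -m pendant '[{"rx":0,"ry":0,"rz":0,"tx":0,"ty":0,"tz":-0.005,"gripper":-1},{"rx":0,"ry":0,"rz":0,"tx":0,"ty":0,"tz":0,"gripper":-1},{"rx":0,"ry":0,"rz":0,"tx":0,"ty":0,"tz":0,"gripper":-1},{"rx":0,"ry":0,"rz":0,"tx":0,"ty":0,"tz":0,"gripper":-1}]' | egrep 'tcp_pos|wrist'; done
```

```text
tcp_pos: [0.4582, -0.1734, 0.2027]
wrist_force: [-0.4, -0.2, 3.1]
tcp_pos: [0.4581, -0.1734, 0.2011]
wrist_force: [0.2, -0.5, 4.0]
tcp_pos: [0.4582, -0.1734, 0.1998]
wrist_force: [-1.2, 0.5, 5.9]
```

```bash
python3 -m pendant '[{"rx":0,"ry":0,"rz":0,"tx":0,"ty":0,"tz":-0.003,"gripper":-1},{"rx":0,"ry":0,"rz":0,"tx":0,"ty":0,"tz":0,"gripper":-1},{"rx":0,"ry":0,"rz":0,"tx":0,"ty":0,"tz":0,"gripper":-1},{"rx":0,"ry":0,"rz":0,"tx":0,"ty":0,"tz":0,"gripper":-1}]' | egrep 'tcp_pos|wrist'
python3 -m pendant '[{"rx":0,"ry":0,"rz":0,"tx":0,"ty":0,"tz":-0.003,"gripper":-1},{"rx":0,"ry":0,"rz":0,"tx":0,"ty":0,"tz":0,"gripper":-1},{"rx":0,"ry":0,"rz":0,"tx":0,"ty":0,"tz":0,"gripper":-1},{"rx":0,"ry":0,"rz":0,"tx":0,"ty":0,"tz":0,"gripper":-1}]' | egrep 'tcp_pos|wrist|time'
```

```text
tcp_pos: [0.4586, -0.1737, 0.1996]
wrist_force: [-0.6, -0.0, 9.4]
time: 12.4
tcp_pos: [0.459, -0.1739, 0.1995]
wrist_force: [-2.5, -0.3, 12.7]
```

```bash
python3 -m pendant '[{"rx":0,"ry":0,"rz":0,"tx":0,"ty":0,"tz":0,"gripper":-1},{"rx":0,"ry":0,"rz":0,"tx":0,"ty":0,"tz":0,"gripper":-1},{"rx":0,"ry":0,"rz":0,"tx":0,"ty":0,"tz":0,"gripper":-1},{"rx":0,"ry":0,"rz":0,"tx":0,"ty":0,"tz":0,"gripper":-1},{"rx":0,"ry":0,"rz":0,"tx":0,"ty":0,"tz":0,"gripper":-1},{"rx":0,"ry":0,"rz":0,"tx":0,"ty":0,"tz":0,"gripper":-1},{"rx":0,"ry":0,"rz":0,"tx":0,"ty":0,"tz":0,"gripper":-1},{"rx":0,"ry":0,"rz":0,"tx":0,"ty":0,"tz":0,"gripper":-1}]'
python3 - <<'E'
from h import *
snap('side','end.png')
E
```

```text
time: 13.4
tcp_pos: [0.459, -0.1739, 0.1995]
tcp_rot: [0.727, -0.687, 0.001, -0.0]
wrist_force: [-2.2, 0.8, 13.1]
grip_width: 0.0211
finger_force: 40.0
```

View pics/end.png

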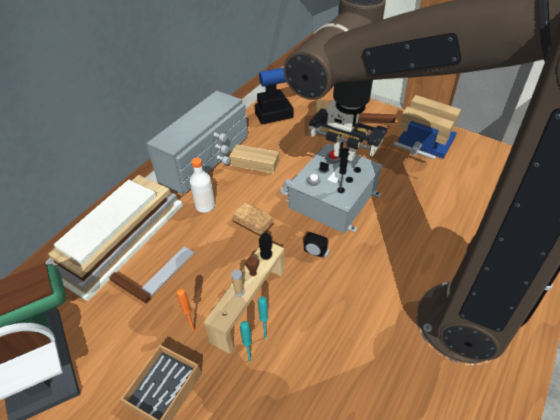

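The shaft is in hole a at (341,190), with everything else in place. The push is steady at 13 N, and the button gave for several millimetres before stopping at the depth the task gives for fully home. Handing in now.

```bash
python3 -c "
from plant import job
print(job.sign_off())"
```

```text
the job is handed in; nothing more can be done
None
```

I handed the job in with the slim screwdriver still gripped and pressing the button in hole a with about 13 N; that button gave and then stopped at its fully-home depth, so I did not probe holes b and c, and nothing else was moved.

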